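# Point out the next two tacks on a frame

### The arm

A 6-joint arm with a two-finger parallel gripper is mounted at the origin on the work surface. World frame = base frame: x ahead of the robot, y to its left, z up, the work surface at z = 0. Lengths are in m, angles in rad, forces in N, time in s.
With the tool pointing down it reaches from about 0.275 to 0.725 m from the base axis. Payload 15.9 kg.
Tool frame: the origin (TCP) lies between the finger pads, 19 mm behind the fingertips; this is the grasp point; z points along the fingers, y is the line along which they close (so a half turn about z gives the same grasp; the last joint's range is limited). The gripper opens to 85 mm and grips with 20 to 120 N. Pads are 22 mm wide; open, the fingers measure 114 mm over their backs; the gripper's body (76 mm by 85 mm) begins 54 mm behind the grasp point. The pads swing forward as they close: fully open they stand 13 mm farther back than shut.
Start: joints at [-1.262, 0.213, -0.034, 1.323, 0, 1.571], TCP at [0.152, -0.476, 0.25] pointing down, gripper open.
Joint ranges: [-2.98, 2.98], [-0.74, 1.72], [-1.14, 1.35], [-2.1, 2.04], [-1.57, 1.44], [-3.14, 3.14]. Speed limits (rad/s): [1.89, 1.89, 2.39, 2.57, 3.14, 3.14].

### API

Orientations are given as a rotation vector (axis times angle).
In Python, from plant import readout, viewer, workorder gives the robot as it stands.
- The arm moves only by the shell command python3 -m inch 'ROWS' [OPENING] [FORCE]. ROWS is JSON, a list of rows, each an object with "offset": the shift along the world's x, y, z each as a share of 30 cm, from -1 to 1, a list of three; "twist": the turn about the world's z as a share of 360 degrees, from -1 to 1. A call has 1 to 8 rows; each row is the pose to reach, as a shift and turn from the pose commanded when the call began, turning the shorter way round; what a row does not reach only later rows make up. A row lasts 1/10 s, in which the tool goes at most 50 mm and 8.59 degrees, less where a joint would pass 70% of its speed; a pose out of reach is approached as far as the arm can. A call with a number of a shift or a turn outside -1 to 1 is refused whole. A call with a gripper value outside its range is refused whole. OPENING is the opening, from -1 (shut) to 1 (fully open), set as the call begins (- or left out, the last holds). The fingers move at their own pace and stop on an object; FORCE is the grip in N (left out, the last holds). Time passes only in rows, so rows that repeat a pose let the fingers close. It gives the time, the measured TCP pose, the force, the opening and the grip force at its end, in the units of the state.
- readout.sense(): the state, without advancing time (a new reading comes with each control period).
- viewer.read_camera(name): name is "side" or "top"; returns a dict with "frame" (400x640x3 uint8, blue, green, red), "range_z" (400x640 float32, m along the optical axis (not along the pixel's ray), 0 where there is no reading), "fx", "fy", "cx", "cy" (pixels), "cam_to_world" (4x4, takes a point from camera to world coordinates). Camera axes: x right, y down, z forward; pixel columns grow to the right and rows downward; lengths in m; the calibration is good to about 2 mm. A picture is of the moment at which its call begins.
- workorder.finish_job(): hands the job in; it is judged then, once.
The state is a dict: "clock": time; "joint_positions": joint angles; "joint_velocities": joint speeds; "effort": joint torques, N m; "position": TCP position; "ee_rot": TCP orientation; "force": force on the tool from outside, world axes, zero at the start; "wrist_torque": the same for the moment, N m; "finger_gap": finger opening in m; "finger_force": force on a finger pad.
Only numpy, scipy, OpenCV 4.12 (cv2) and the standard library are available. Lean on these libraries where they do the work, as an engineer would, in place of code of your own. Each camera call takes 0.05 s, during which the arm holds its last target. There are 200 camera calls.

### The job

A rectangular frame of steel tube is laid out on the welding plate, and only one of its corners has been tacked. Show the welder the next two tacks with the fingertips pointing straight down, a couple of centimetres above the seam: first dwell for two seconds over the corner diagonally opposite the finished tack, then for two seconds over the corner held by the red magnet, and finally draw the hand back up well clear of the frame. The other pieces are only laid in place, so touch nothing and do not point at the other two corners.

Things in the scene. Friction and masses are not known exactly. Their poses are not given: they have to be found in the camera images.
- plate: dark steel welding plate fixed on the bench, 400 x 520 x 12 mm (x, y, z), with a grid of fixture holes; origin at the centre of its underside, on the bench top
- tacked_corner: L of bare 25 mm square steel tube, a 220 and a 140 mm rail joined by the finished tack, loose on the plate. With the two loose rails it makes a frame 220 x 190 mm outside, 25 mm high, the short rails butting between the long ones. Origin: centre of that rectangle, on the underside; x along the long rails, z up; its long rail is on the +y side, its short rail on the -x side
- loose_long_rail: loose 220 mm length of 25 x 25 mm square steel tube, the frame's other long side, not joined to anything; origin at the centre of its underside, x along its length
- loose_short_rail: loose 140 mm length of 25 x 25 mm square steel tube, the frame's other short side, not joined to anything; origin at the centre of its underside, y along its length
- joint_tacked (a point): middle of the seam on the top face of the corner already tacked: it has a rippled grey weld bead across the 25 mm wide top, with straw, purple and blue heat tint about it. The point lies on the top face, 25 mm above the plate; its z axis points up
- joint_across (a point): middle of the bare seam (thin dark line, 25 mm long, where the short rail meets the long one) on the top face of the corner diagonally across from the finished tack; 25 mm above the plate, its z axis points up
- joint_red (a point): middle of the bare seam on the top face of the corner held by the red magnet; 25 mm above the plate, its z axis points up
- joint_blue (a point): middle of the bare seam on the top face of the corner held by the blue magnet; 25 mm above the plate, its z axis points up
- magnet_red: red triangular welding magnet lying on the plate inside the frame, 15 mm thick, two 60 mm legs at right angles, one against each rail of its corner; origin at the inner corner of the frame that it sits in, on its underside, its legs run along +x and +y
- magnet_blue: blue welding magnet of the same shape and size, in the corner of the frame diagonally across from the red one; origin likewise, its legs run along -x and -y
- spray_can: white and teal spray can with a red cap, 54 mm in diameter, 162 mm tall, standing on the bench beside the plate; origin at the centre of its underside
- wire_brush: wire brush with a wooden back lying bristles down on the plate beside the frame, 220 x 28 x 34 mm; origin under its centre, x along its length
- chipping_hammer: steel chipping hammer with a coil-spring grip lying on the bench beside the plate, 255 mm long along its x, head 126 mm across its y, 26 mm high; origin under the middle of its length
Mind the look-alikes: they are no part of the job. What is shaped like the loose_short_rail but turquoise is not meant.

How it is judged:
By the outcome, as a careful person would: the job done as asked, in the order asked, and still so for the second after the job is handed in, with the robot touching nothing.
It also fails if it takes over 45 s, if anything falls off the work surface, if the arm or the gripper's body presses on something with over 40 N, if the wrist force passes 120 N, or if a joint passes its speed limit or range.

## Working session

There is one attempt and no reset: what is moved stays moved. The work goes in short steps, Python scripts to look and compute and a shell command to move; the robot and the scene stay as the last step left them, time stands still between calls to the robot, and variables do not carry over. Pictures are saved under pics/ and viewed, at most 10 in all, crops included, and the job is handed in when it is done.

```bash
mkdir -p pics; python3 - <<'E'
from plant import readout, viewer
import cv2,numpy as np
for n in("top","side"):
    c=viewer.read_camera(n); np.savez(n+".npz",**c); cv2.imwrite(f"pics/{n}0.png",c["frame"])
    print(n,c["fx"],c["cx"],c["cy"],np.round(c["cam_to_world"],3).tolist())
s=readout.sense(); print(s["clock"],s["position"],s["ee_rot"],s["finger_gap"])
E
```

```text
top 476.59757907854635 319.8532244215143 196.96782192599363 [[0.001, -0.987, 0.158, 0.227], [-1.0, -0.001, 0.002, -0.007], [-0.002, -0.158, -0.987, 1.408], [0.0, 0.0, 0.0, 1.0]]
side 392.93955462944626 325.30468806836126 198.94502685856068 [[0.999, -0.018, 0.048, 0.413], [-0.05, -0.593, 0.804, -0.885], [0.014, -0.805, -0.593, 0.74], [0.0, 0.0, 0.0, 1.0]]
0.1 [ 0.15188062 -0.47610511  0.24957507] [-3.10331302e+00 -4.82966444e-01  2.19657516e-04] 0.08562582464615985
```

View pics/top0.png

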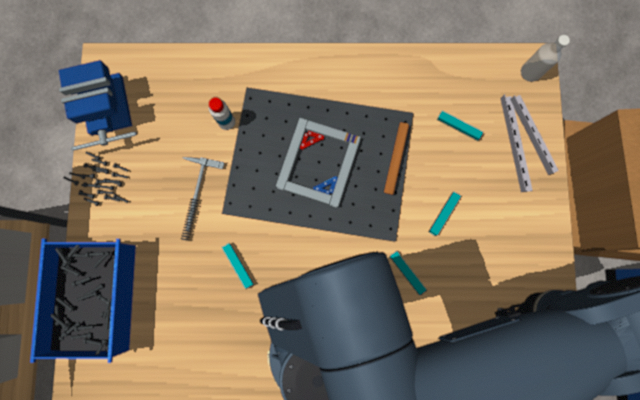

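View pics/side0.png

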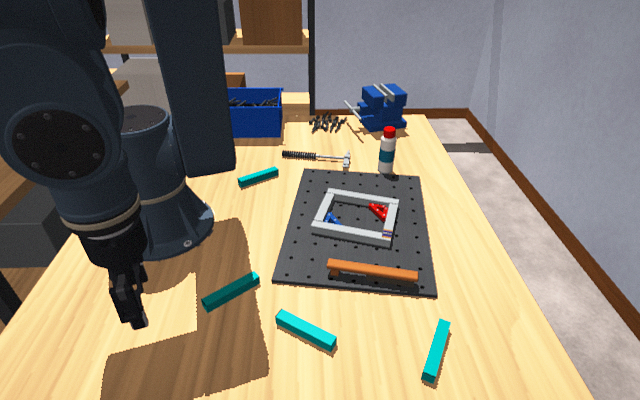

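The top view shows the frame corners near (302,122), (357,138), (335,203) and (280,187). The coloured tint is near (352,138), the red magnet near (308,138) and the blue magnet near (326,186). I'll enlarge this area and measure it.

```bash
cat > m.py <<'E'
import cv2,numpy as np
def plane(c,p,z):
    T=c["cam_to_world"];r=T[:3,:3]@np.array([(p[0]-c["cx"])/c["fx"],(p[1]-c["cy"])/c["fy"],1]);o=T[:3,3]
    return o+r*(z-o[2])/r[2]
def proj(c,P):
    q=np.linalg.inv(c["cam_to_world"])@np.append(P,1); return q[:2]/q[2]*[c["fx"],c["fy"]]+[c["cx"],c["cy"]]
E
python3 - <<'E'
from m import *
t=np.load("top.npz");s=np.load("side.npz")
cr=[]
for c,(x,y,w,h) in((t,(265,105,110,110)),(s,(300,175,110,80))):
    cr.append(cv2.resize(c["frame"][y:y+h,x:x+w],None,fx=5 if c is t else 2.2*1.6,fy=5 if c is t else 3.52,interpolation=cv2.INTER_CUBIC))
cv2.imwrite("pics/crop_top.png",cr[0]);cv2.imwrite("pics/crop_side.png",cr[1])
f=t["frame"];hsv=cv2.cvtColor(f,cv2.COLOR_BGR2HSV)
m=cv2.inRange(hsv,(0,0,125),(180,60,255));k=np.zeros_like(m);k[105:215,265:375]=m[105:215,265:375]
cs,_=cv2.findContours(k,cv2.RETR_CCOMP,cv2.CHAIN_APPROX_NONE)
b=max(cs,key=cv2.contourArea);print(cv2.contourArea(b),cv2.boundingRect(b))
ys,xs=np.nonzero(k);P=np.array([plane(t,(x,y),.037)[:2] for x,y in b[:,0]])
r=cv2.minAreaRect((P*1000).astype(np.float32));print(r);print(cv2.boxPoints(r))
print([proj(t,np.append(q/1000,.037)).round(1) for q in cv2.boxPoints(r)])
for h,n in(((0,8),"red"),((105,120),"blue")):
    mm=cv2.inRange(hsv,(h[0],120,60),(h[1],255,255));y,x=np.nonzero(mm[105:215,265:375]);p=(x.mean()+265,y.mean()+105);print(n,p,plane(t,p,.027))
print("depth z",np.round([t["range_z"][y,x] for x,y in((292,155),(345,175))],3))
E
```

```text
1726.0 (276, 118, 84, 89)
((552.4566040039062, 2.0250091552734375), (190.3314208984375, 223.04310607910156), 71.88094329833984)
[[ 416.86932   -53.73928 ]
 [ 628.85223  -123.10403 ]
 [ 688.0439     57.7893  ]
 [ 476.06097   127.154045]]
[array([336.8, 207.1]), array([359.8, 136.5]), array([299.2, 117.4]), array([274.9, 187. ])]
red (np.float64(310.28636363636366), np.float64(139.23636363636365)) [0.62327967 0.02438451 0.027     ]
blue (np.float64(327.105), np.float64(183.625)) [ 0.48813518 -0.02579079  0.027     ]
depth z [1.409 1.404]
```

View pics/crop_top.png

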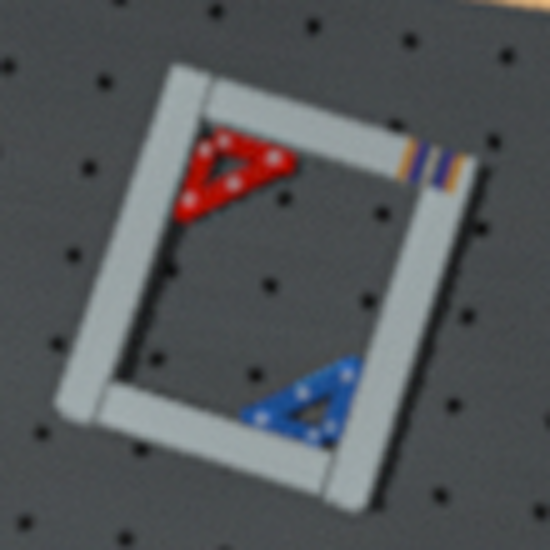

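View pics/crop_side.png

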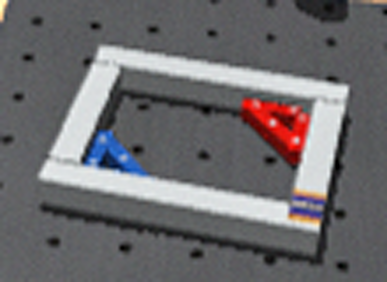

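Candidates in the top view:
- **Tacked, with bead and tint:** (351,138).
- **Red magnet:** (306,124).
- **Blue magnet:** (330,200).
- **No magnet:** (285,185). This one is diagonally opposite the tack, so it is joint_across.

The side crop agrees. I'll check the seam points in both views.

```bash
python3 - <<'E'
from m import *
t=np.load("top.npz");s=np.load("side.npz")
c=np.array([.5525,.002]);u=np.array([.9504,-.311]);v=np.array([.311,.9504])
J={"across":(c-.0975*u+.07*v,(103,403),(119,64)),"red":(c+.0975*u+.07*v,(208,98),(330,99)),"blue":(c-.0975*u-.07*v,(328,475),(66,162)),"tack":(c+.0975*u-.07*v,(432,165),(307,192))}
for n,(q,a,b) in J.items():
    pa=(265+(a[0]+.5)/5-.5,105+(a[1]+.5)/5-.5);pb=(300+(b[0]+.5)/3.52-.5,175+(b[1]+.5)/3.52-.5)
    print(n,"rect",q.round(4),"top",plane(t,pa,.037)[:2].round(4),"side",plane(s,pb,.037)[:2].round(4))
E
```

```text
across rect [0.4816 0.0989] top [0.4815 0.097 ] side [0.4964 0.0994]
red rect [0.6669 0.0382] top [0.6668 0.0366] side [0.6724 0.0429]
blue rect [ 0.4381 -0.0342] top [ 0.4389 -0.0346] side [ 0.4452 -0.0337]
tack rect [ 0.6234 -0.0949] top [ 0.6255 -0.0969] side [ 0.6316 -0.0765]
```

```bash
python3 - <<'E'
from m import *
s=np.load("side.npz");t=np.load("top.npz")
c=np.array([.5525,.002]);u=np.array([.9504,-.311]);v=np.array([.311,.9504])
out=[]
for d,(x,y,w,h),k in((t,(265,105,110,110),5),(s,(300,175,110,80),6)):
    f=cv2.resize(d["frame"][y:y+h,x:x+w],None,fx=k,fy=k,interpolation=cv2.INTER_CUBIC)
    Q=lambda q,z=.037:tuple(((proj(d,np.append(q,z))-[x,y]+.5)*k-.5).round().astype(int).tolist())
    R=[c+a*.11*u+b*.095*v for a,b in((1,1),(1,-1),(-1,-1),(-1,1))]
    cv2.polylines(f,[np.array([Q(r) for r in R])],True,(0,255,0),1)
    for a,b in((1,1),(-1,1),(1,-1),(-1,-1)): cv2.circle(f,Q(c+a*.0975*u+b*.07*v),4,(0,0,255),1)
    out.append(f)
cv2.imwrite("pics/ov_side.png",out[1]);cv2.imwrite("pics/ov_top.png",out[0])
E
```

```text
(no output)
```

View pics/ov_side.png

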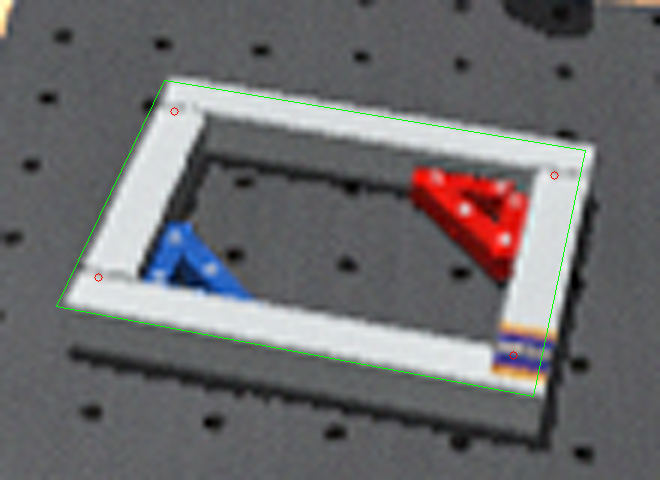

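View pics/ov_top.png

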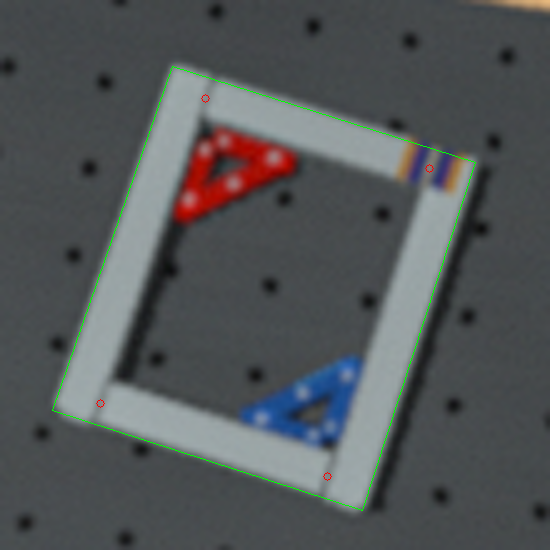

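```bash
python3 -m inch '[{"offset":[0.03,0.05,0],"twist":0},{"offset":[0.1,0.17,0],"twist":0},{"offset":[0.17,0.3,0],"twist":0},{"offset":[0.24,0.43,0],"twist":0},{"offset":[0.32,0.56,0],"twist":0},{"offset":[0.39,0.69,0],"twist":0},{"offset":[0.46,0.82,0],"twist":0},{"offset":[0.53,0.95,0],"twist":0}]' -1
python3 -m inch '[{"offset":[0.07,0.12,0],"twist":0},{"offset":[0.14,0.24,0],"twist":0},{"offset":[0.21,0.37,0],"twist":0},{"offset":[0.28,0.5,0],"twist":0},{"offset":[0.36,0.63,0],"twist":0},{"offset":[0.44,0.77,0],"twist":0},{"offset":[0.52,0.9,0],"twist":0},{"offset":[0.577,0.964,0],"twist":0}]'
python3 -m inch '[{"offset":[0,0,0],"twist":0},{"offset":[0,0,0],"twist":0},{"offset":[0,0,0],"twist":0}]'
```

```text
clock: 0.9
position: [0.3111, -0.1891, 0.25]
ee_rot: [3.104, 0.483, 0.0]
force: [1.3, 0.3, -0.2]
finger_gap: 0.0
finger_force: 0.0
clock: 1.7
position: [0.4843, 0.1014, 0.2496]
ee_rot: [-3.103, -0.487, 0.001]
force: [-0.2, -0.2, 0.3]
finger_gap: 0.0
finger_force: 0.0
clock: 2.0
position: [0.4833, 0.0974, 0.2501]
ee_rot: [3.104, 0.483, -0.0]
force: [0.0, 0.1, -0.4]
finger_gap: -0.0001
finger_force: 0.0
```

```bash
python3 -m inch '[{"offset":[0,0,-0.06],"twist":0},{"offset":[0,0,-0.14],"twist":0},{"offset":[0,0,-0.22],"twist":0},{"offset":[0,0,-0.3],"twist":0},{"offset":[0,0,-0.38],"twist":0},{"offset":[0,0,-0.45],"twist":0},{"offset":[0,0,-0.5],"twist":0},{"offset":[0,0,-0.5],"twist":0}]'
python3 - <<'E'
from plant import viewer
import cv2,numpy as np
o=[]
for n,(x,y,w,h) in(("side",(290,130,130,120)),("top",(255,95,130,120))):
    c=viewer.read_camera(n)["frame"][y:y+h,x:x+w]; o.append(cv2.resize(c,None,fx=3,fy=3,interpolation=cv2.INTER_CUBIC))
cv2.imwrite("pics/d1.png",np.hstack(o))
E
```

```text
clock: 2.8
position: [0.4824, 0.0968, 0.0987]
ee_rot: [3.104, 0.481, -0.004]
force: [-0.5, 0.1, 1.0]
finger_gap: -0.0002
finger_force: 0.0
```

View pics/d1.png

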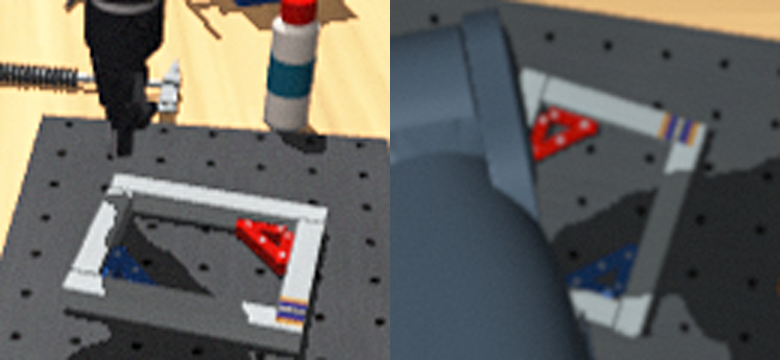

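The side view shows the tip at crop (123,155), full-image pixel (331,181.5), just above the free corner's seam. The frame is undisturbed. I'll check the tip offset numerically.

```bash
python3 - <<'E'
from m import *
s=np.load("side.npz")
print(proj(s,(.4833,.0974,.080)),proj(s,(.484,.098,.037)),plane(s,(331,181.5),.08))
from plant import readout; r=readout.sense(); print(r["position"],r["clock"])
E
```

```text
[329.5209281  181.67392666] [329.45366553 193.16272125] [0.48781814 0.09821118 0.08      ]
[0.4838668  0.09731327 0.10067749] 2.9
```

The side camera reads x about 4 mm high, so the top estimate (0.482, 0.098) holds. I'll descend and dwell.

```bash

python3 -m inch '[{"offset":[-0.005,0.003,-0.04],"twist":0},{"offset":[-0.005,0.003,-0.073],"twist":0},{"offset":[-0.005,0.003,-0.073],"twist":0},{"offset":[-0.005,0.003,-0.073],"twist":0},{"offset":[-0.005,0.003,-0.073],"twist":0},{"offset":[-0.005,0.003,-0.073],"twist":0},{"offset":[-0.005,0.003,-0.073],"twist":0},{"offset":[-0.005,0.003,-0.073],"twist":0}]'
python3 -m inch '[{"offset":[0,0,0]},{"offset":[0,0,0]},{"offset":[0,0,0]},{"offset":[0,0,0]},{"offset":[0,0,0]},{"offset":[0,0,0]},{"offset":[0,0,0]},{"offset":[0,0,0]}]' || python3 -m inch '[{"offset":[0,0,0],"twist":0},{"offset":[0,0,0],"twist":0},{"offset":[0,0,0],"twist":0},{"offset":[0,0,0],"twist":0},{"offset":[0,0,0],"twist":0},{"offset":[0,0,0],"twist":0},{"offset":[0,0,0],"twist":0},{"offset":[0,0,0],"twist":0}]'
python3 -m inch '[{"offset":[0,0,0],"twist":0},{"offset":[0,0,0],"twist":0},{"offset":[0,0,0],"twist":0},{"offset":[0,0,0],"twist":0},{"offset":[0,0,0],"twist":0},{"offset":[0,0,0],"twist":0},{"offset":[0,0,0],"twist":0},{"offset":[0,0,0],"twist":0}]'
python3 -m inch '[{"offset":[0,0,0],"twist":0},{"offset":[0,0,0],"twist":0},{"offset":[0,0,0],"twist":0},{"offset":[0,0,0],"twist":0},{"offset":[0,0,0],"twist":0},{"offset":[0,0,0],"twist":0}]'
```

```text
clock: 3.7
position: [0.4826, 0.0988, 0.0783]
ee_rot: [3.104, 0.483, 0.0]
force: [0.3, -0.4, 0.4]
finger_gap: -0.0001
finger_force: 0.0
clock: 4.5
position: [0.4826, 0.0988, 0.0781]
ee_rot: [-3.104, -0.483, -0.0]
force: [0.2, 0.5, -0.0]
finger_gap: -0.0004
finger_force: 0.0
clock: 5.3
position: [0.4826, 0.0988, 0.0781]
ee_rot: [-3.104, -0.483, 0.0]
force: [-0.1, -0.1, -0.9]
finger_gap: -0.0001
finger_force: 0.0
clock: 5.9
position: [0.4825, 0.0988, 0.0781]
ee_rot: [-3.104, -0.483, 0.0]
force: [-0.5, 0.1, -0.2]
finger_gap: -0.0004
finger_force: 0.0$[0]: bad value
```

```bash

python3 -m inch '[{"offset":[0,0,0.06],"twist":0},{"offset":[0,0,0.16],"twist":0},{"offset":[0,0,0.26],"twist":0},{"offset":[0.06,-0.02,0.33],"twist":0},{"offset":[0.16,-0.05,0.33],"twist":0},{"offset":[0.26,-0.085,0.33],"twist":0},{"offset":[0.36,-0.12,0.33],"twist":0},{"offset":[0.46,-0.15,0.33],"twist":0}]'
python3 -m inch '[{"offset":[0.1,-0.035,0],"twist":0},{"offset":[0.157,-0.053,0],"twist":0},{"offset":[0.157,-0.053,0],"twist":0},{"offset":[0.157,-0.053,-0.06],"twist":0},{"offset":[0.157,-0.053,-0.14],"twist":0},{"offset":[0.157,-0.053,-0.22],"twist":0},{"offset":[0.157,-0.053,-0.26],"twist":0},{"offset":[0.157,-0.053,-0.26],"twist":0}]'
python3 - <<'E'
from plant import viewer
import cv2,numpy as np
o=[]
for n,(x,y,w,h) in(("side",(290,130,130,120)),("top",(255,95,130,120))):
    c=viewer.read_camera(n)["frame"][y:y+h,x:x+w]; o.append(cv2.resize(c,None,fx=3,fy=3,interpolation=cv2.INTER_CUBIC))
cv2.imwrite("pics/d2.png",np.hstack(o))
E
```

```text
clock: 6.7
position: [0.6217, 0.0531, 0.1771]
ee_rot: [3.104, 0.483, 0.0]
force: [0.7, 0.4, 0.2]
finger_gap: -0.0001
finger_force: 0.0
clock: 7.5
position: [0.6663, 0.038, 0.0977]
ee_rot: [-3.104, -0.483, 0.004]
force: [-0.3, -0.1, 0.5]
finger_gap: -0.0003
finger_force: 0.0
```

View pics/d2.png

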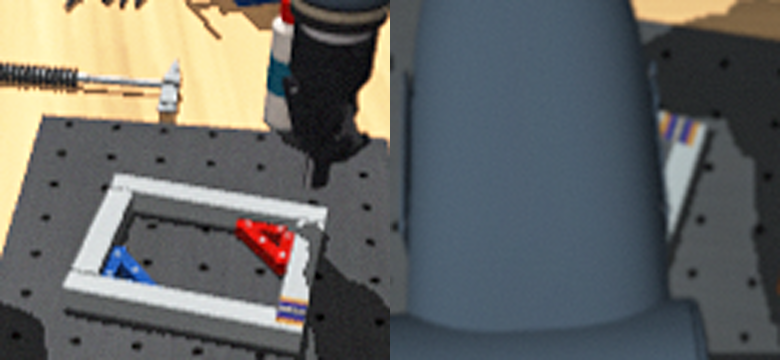

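The tip is at side crop (320,185), directly above the red-magnet seam near (311,220), which fits the expected perspective lean. Nothing in the frame has moved. I'll do the second dwell, then retreat.

```bash

python3 -m inch '[{"offset":[0,0,-0.04],"twist":0},{"offset":[0,0,-0.07],"twist":0},{"offset":[0,0,-0.07],"twist":0},{"offset":[0,0,-0.07],"twist":0},{"offset":[0,0,-0.07],"twist":0},{"offset":[0,0,-0.07],"twist":0},{"offset":[0,0,-0.07],"twist":0},{"offset":[0,0,-0.07],"twist":0}]'
python3 -m inch '[{"offset":[0,0,0],"twist":0},{"offset":[0,0,0],"twist":0},{"offset":[0,0,0],"twist":0},{"offset":[0,0,0],"twist":0},{"offset":[0,0,0],"twist":0},{"offset":[0,0,0],"twist":0},{"offset":[0,0,0],"twist":0},{"offset":[0,0,0],"twist":0}]'
python3 -m inch '[{"offset":[0,0,0],"twist":0},{"offset":[0,0,0],"twist":0},{"offset":[0,0,0],"twist":0},{"offset":[0,0,0],"twist":0},{"offset":[0,0,0],"twist":0},{"offset":[0,0,0],"twist":0},{"offset":[0,0,0],"twist":0},{"offset":[0,0,0],"twist":0}]'
python3 -m inch '[{"offset":[0,0,0],"twist":0},{"offset":[0,0,0],"twist":0},{"offset":[0,0,0],"twist":0},{"offset":[0,0,0],"twist":0},{"offset":[0,0,0],"twist":0},{"offset":[0,0,0],"twist":0}]'
```

```text
clock: 8.4
position: [0.6678, 0.0379, 0.0783]
ee_rot: [3.104, 0.483, 0.0]
force: [-0.2, -0.2, 0.1]
finger_gap: 0.0001
finger_force: 0.0
clock: 9.2
position: [0.6677, 0.0379, 0.0781]
ee_rot: [3.104, 0.483, -0.0]
force: [0.5, -0.1, 0.8]
finger_gap: -0.0
finger_force: 0.0
clock: 10.0
position: [0.6676, 0.0378, 0.0781]
ee_rot: [3.104, 0.483, -0.0]
force: [0.6, -1.2, -0.8]
finger_gap: -0.0002
finger_force: 0.0
clock: 10.6
position: [0.6677, 0.0379, 0.0781]
ee_rot: [3.104, 0.483, 0.0]
force: [-0.5, 0.0, -0.0]
finger_gap: 0.0
finger_force: 0.0
```

```bash

python3 -m inch '[{"offset":[0,0,0.06],"twist":0},{"offset":[0,0,0.16],"twist":0},{"offset":[0,0,0.28],"twist":0},{"offset":[-0.05,0,0.4],"twist":0},{"offset":[-0.13,0,0.5],"twist":0},{"offset":[-0.22,0,0.6],"twist":0},{"offset":[-0.32,0,0.7],"twist":0},{"offset":[-0.4,0,0.78],"twist":0}]'
python3 -m inch '[{"offset":[0,0,0],"twist":0},{"offset":[0,0,0],"twist":0},{"offset":[0,0,0],"twist":0},{"offset":[0,0,0],"twist":0},{"offset":[0,0,0],"twist":0}]'
python3 - <<'E'
from plant import viewer
import cv2
cv2.imwrite("pics/end.png",viewer.read_camera("side")["frame"])
E
```

```text
clock: 11.4
position: [0.5464, 0.0379, 0.314]
ee_rot: [3.104, 0.483, 0.002]
force: [-0.2, 0.2, 0.4]
finger_gap: 0.0002
finger_force: 0.0
clock: 11.9
position: [0.5478, 0.0378, 0.3111]
ee_rot: [-3.104, -0.483, 0.002]
force: [0.0, 0.4, 0.8]
finger_gap: 0.0
finger_force: 0.0
```

View pics/end.png

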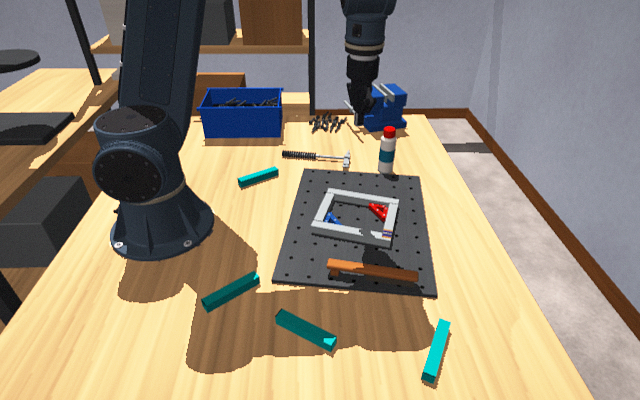

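The hand is well clear of the frame, around (365,100), and the frame at (355,215) is unchanged.

```bash
python3 -c "from plant import workorder; print(workorder.finish_job())"
```

```text
the job is handed in; nothing more can be done
None
```

I held the closed fingertips straight down for over two seconds above the corner opposite the tack, then above the red-magnet corner, each about 22 mm above the seam; I then drew the hand up clear, saw no sign of contact, and handed the job in at about 12 s (no verdict was returned).

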